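# Set the hand grinder's zero and a quarter-turn burr gap

### The job

Lift the crank up and off the hand grinder's spindle and set it down (do not drop it) in the empty red tray, and let go of it. Then screw the brass knurled adjusting nut down clockwise until it bottoms out, back it off a quarter turn, and finish still gripping the nut there so that a colleague can lock it. Leave the bowl, the glass and the jar where they stand.

Things in the scene. Friction and masses are not known exactly. Their poses are not given: they have to be found in the camera images.
- grinder: Upright hand coffee grinder, clamped to the counter. Origin: centre of its underside, z up. Foot 92 mm across; round body 52 mm across (wood below, white above) up to a flat shoulder 130 mm above the counter; then a threaded neck 34 mm wide up to 142 mm, carrying the knurled nut. A black tick on the shoulder marks its own +x side.
- spindle_tip (a point): Tip of the grinder's spindle pin, on its axis, 199 mm above the counter. The pin, 10 mm in diameter, stands 16 mm above a washer 24 mm wide and 3 mm thick (top at 183 mm); below the washer a 16 mm shaft goes down through the nut. The nut's top is 9 to 12 mm below the washer's underside.
- crank: Loose steel crank, 100 to 180 g; its hub's blind hole (13 mm wide, 22 mm deep) sits on the spindle pin at the start. Origin: centre of the hub, z up. Hub 24 mm in diameter, 16 mm above and below the origin; its y sides are bare: pinch them, fingers closing across the arm. Stands by itself on the hub's flat underside. A counterweight sticks out 25 mm along -x, 5 to 15 mm above the origin.
- crank_knob (a point): Centre of the crank's wooden knob, 22 mm in diameter, 30 mm tall, standing on the arm 72 mm along the crank's +x from the hub's axis, from 14 to 44 mm above the hub's centre. The dark arm is 12 mm wide, 6 mm thick, 8 to 14 mm above the hub's centre, and ends 80 mm from the axis.
- tray: Empty red fluted plastic tray, fixed, 200 mm (its x) by 130 mm (its y) over the rim, 20 mm high; inner floor 180 by 110 mm, 4 mm above the counter. Origin: centre of the underside, z up. Other red trays, far off at the sides, hold beans or are stacked: decoration.
- knurled_nut: Brass knurled nut, round, 42 mm in diameter, 26 mm high, axis upright. Origin: its centre (155 mm above the counter when bottomed; rises 4 mm per turn). A red line along its own +x, on top and down the side, meets the grinder's black tick when bottomed out. Takes about 0.08 N m to turn, stays where left, stops dead at the bottom: turning on, the fingers slip.
- nut_turn (a joint): Angle of the knurled nut, rad: 0 = bottomed out, grows as it is unscrewed (counter-clockwise seen from above), 1.571 = a quarter turn backed off. Starts between 1.2 and 3.2.
- bowl: Bystander: white bowl, 100 mm across, 55 mm high, origin at the centre of its underside.
- glass: Bystander: clear glass tumbler, 76 mm across, 85 mm high, origin at the centre of its underside.
- jar: Bystander: amber jar with a black cap, 70 mm across, 90 mm high, origin at the centre of its underside.
Not all that is in view belongs to the job. Several things look just like the tray: the one meant starts nearest to the robot's base.

How it is judged:
By the outcome, as a careful person would: the job done as asked, in the order asked, and still so for the second after the job is handed in, while the arm keeps its last pose, push and grip.
It also fails if it takes over 72 s, if anything falls off the work surface, if the arm or the gripper's body presses on something with over 40 N, if the wrist force passes 120 N, or if a joint passes its speed limit or range.

### The arm

A 6-joint arm with a two-finger parallel gripper is mounted at the origin on the work surface. World frame = base frame: x ahead of the robot, y to its left, z up, the work surface at z = 0. Lengths are in m, angles in rad, forces in N, time in s.
With the tool pointing down it reaches from about 0.275 to 0.825 m from the base axis. Payload 5.2 kg.
Tool frame: the origin (TCP) lies midway between the tips of the shut fingers; the grasp point (between the pads) lies 19 mm behind it; z points along the fingers, y is the line along which they close (so a half turn about z gives the same grasp; the last joint's range is limited). The gripper opens to 93 mm and grips with 3 to 60 N. Pads are 15 mm wide; open, the fingers measure 128 mm over their backs; the gripper's body (75 mm by 188 mm) begins 65 mm behind the grasp point.
Start: joints at [-1.479, 0.259, 1.535, -0, 1.348, -0.203], TCP at [0.16, -0.526, 0.219] pointing down, gripper open.
Joint ranges: [-3.14, 3.14], [-0.91, 2.08], [0.19, 2.58], [-1.22, 4.36], [0.22, 2.71], [-3.12, 3.12]. Speed limits (rad/s): [2.57, 2.57, 3.14, 3.14, 3.14, 3.14].

### API

Orientations are given as a unit quaternion [x, y, z, w].
In Python, from workcell import * gives the robot as it stands.
- The arm moves only by the shell command python3 -m jog 'ROWS' [OPENING] [FORCE]. ROWS is JSON, a list that holds one entry, the list of rows, each a list of 6 numbers: the shift along the tool's x, y, z normalised to -1 to 1, where 1 is 20 cm, then the turn, a rotation vector about the tool's x, y, z normalised to -1 to 1, where 1 is 0.5 rad. In form: [[[dx, dy, dz, wx, wy, wz], ...]]. A call has 1 to 5 rows; each row is the pose to reach, as a shift and turn from the pose commanded when the call began, along the tool's axes at that moment; what a row does not reach only later rows make up. A row lasts 1/10 s, in which the tool goes at most 50 mm and 8.59 degrees, less where a joint would pass 70% of its speed; a pose out of reach is approached as far as the arm can. A call with a number of a shift or a turn outside -1 to 1 is refused whole. A call with a gripper value outside its range is refused whole. OPENING is the gripper's target within -1 to 1 (fully open at 1, half-way at 0, shut at -1), set as the call begins (- or left out, the last holds). The fingers move at their own pace and stop on an object; FORCE is the grip in N (left out, the last holds). Time passes only in rows, so rows that repeat a pose let the fingers close. It gives the time, the measured TCP pose, the force, the opening and the grip force at its end, in the units of the state.
- read_state(): the state, without advancing time (a new reading comes with each control period).
- camera(name): name is "side" or "top"; returns (picture, depth): 480x640x3 uint8, blue, green, red; 480x640 float32, m along the optical axis (not along the pixel's ray), 0 where there is no reading.
- calibration(name): a dict with "fov_y" (degrees; the focal length in pixels is half the picture's height over the tangent of half this angle, whatever the lens; pixels are square), "cx", "cy" (the principal point, pixels), "origin" and "orientation" of the camera in the world. Camera axes: x right, y down, z forward; pixel columns grow to the right and rows downward; lengths in m; the calibration is good to about 2 mm. A picture is of the moment at which its call begins. calibration takes no time and is no camera call.
- job_done(): hands the job in; it is judged then, once.
The state is a dict: "time_s": time; "joint_positions": joint angles; "qvel": joint speeds; "effort": joint torques, N m; "ee_pos": TCP position; "eef_rot": TCP orientation; "wrist_force": force on the tool from outside, world axes, zero at the start; "ft_torque": the same for the moment, N m; "gripper_width": finger opening in m; "grip_force": force on a finger pad.
Only numpy, scipy, OpenCV 4.12 (cv2) and the standard library are available. Lean on these libraries where they do the work, as an engineer would, in place of code of your own. Each camera call takes 0.05 s, during which the arm holds its last target. There are 200 camera calls.

## Working session

There is one attempt and no reset: what is moved stays moved. The work goes in short steps, Python scripts to look and compute and a shell command to move; the robot and the scene stay as the last step left them, time stands still between calls to the robot, and variables do not carry over. Pictures are saved under pics/ and viewed, at most 10 in all, crops included, and the job is handed in when it is done.

```bash
ls; mkdir -p pics; cat > h.py <<'E'
from workcell import *
import numpy as np, cv2
from scipy.spatial.transform import Rotation as R
def cal(n):
    c=calibration(n); f=240/np.tan(np.radians(c['fov_y'])/2)
    return c,f,R.from_quat(c['orientation']).as_matrix(),np.array(c['origin'])
def cloud(n,d):
    c,f,M,o=cal(n); v,u=np.mgrid[:480,:640]
    p=np.stack([(u-c['cx'])/f*d,(v-c['cy'])/f*d,d],-1)@M.T+o
    p[d==0]=np.nan
    return p
def proj(n,P):
    c,f,M,o=cal(n); q=(np.atleast_2d(P)-o)@M
    return np.c_[q[:,0]/q[:,2]*f+c['cx'],q[:,1]/q[:,2]*f+c['cy']]
def snap(tag):
    for n in('top','side'):
        i,d=camera(n); cv2.imwrite(f'pics/{tag}_{n}.png',i); np.save(f'pics/{tag}_{n}.npy',d)
E
python3 - <<'E'
from h import *
snap('a')
for n in('top','side'): print(calibration(n))
s=read_state(); print(s)
E
```

```text
pics
{'fov_y': 48.676994056120634, 'cx': 313.7993954771244, 'cy': 236.8436867212852, 'origin': array([0.48425845, 0.00226269, 1.57757309]), 'orientation': array([-0.69980481,  0.71345373, -0.02442836,  0.02569547])}
{'fov_y': 45.635704791038435, 'cx': 318.37932021958653, 'cy': 242.86721643686232, 'origin': array([0.08810382, 0.830624  , 0.94995504]), 'orientation': array([-0.25657416,  0.86379606, -0.41571831,  0.12330592])}
{'time_s': 0.1, 'joint_positions': array([-1.47880265e+00,  2.59225987e-01,  1.53594877e+00,  7.59595410e-06,
        1.34798921e+00, -2.02810539e-01]), 'qvel': array([-0.00020474, -0.0024844 , -0.00323154, -0.00037002,  0.00046164,
        0.00064885]), 'effort': array([ 1.69925122e-03, -4.38213301e+01, -2.84643531e+01,  7.21132150e-02,
        3.62011325e-02, -4.69046608e-05]), 'ee_pos': array([ 0.15977878, -0.52578222,  0.21793457]), 'eef_rot': array([ 9.89155784e-01,  1.46868030e-01,  4.72072972e-05, -7.84242475e-04]), 'wrist_force': array([0.18535626, 0.17068465, 0.53407477]), 'ft_torque': array([-0.02464561, -0.04326835,  0.01606597]), 'grip_force': 0.0, 'gripper_width': 0.0930399939066348}
```

View pics/a_top.png

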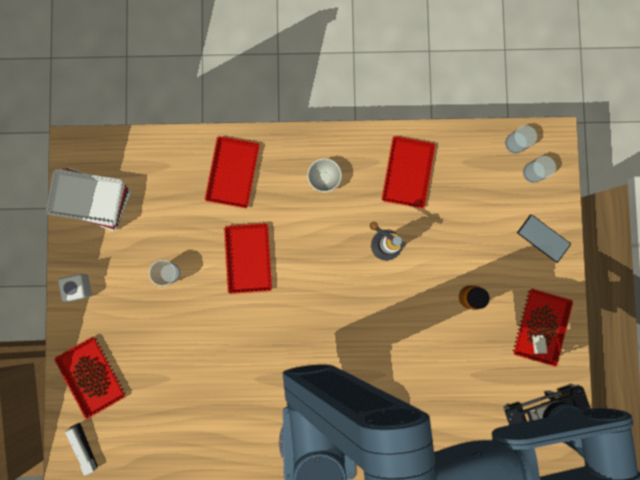

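View pics/a_side.png

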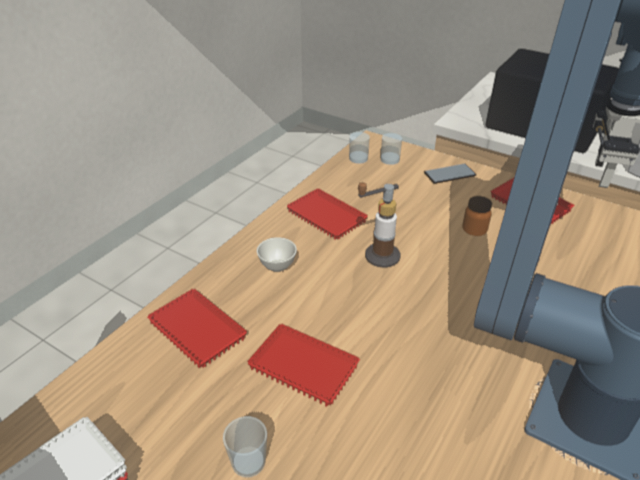

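Top view: the empty red trays are at (234,172), (410,172) and (248,258). The bean trays are at (92,376) and (543,327), and a stack is at (88,197). Other objects: grinder (387,243), crank knob (375,226), bowl (324,175), glass (165,272), jar (474,297). The tray nearest the base looks like (248,258). Next I'll measure and check it in a crop.

```bash
python3 - <<'E'
from h import *
i=cv2.imread('pics/a_top.png'); P=cloud('top',np.load('pics/a_top.npy'))
Q=cloud('side',np.load('pics/a_side.npy')); j=cv2.imread('pics/a_side.png')
b,g,r=[i[...,k].astype(int) for k in range(3)]
m=((r>110)&(g<60)&(b<60)).astype(np.uint8)
n,l,s,c=cv2.connectedComponentsWithStats(m)
for k in range(1,n):
    if s[k,4]>500:
        p=P[(l==k)]; p=p[~np.isnan(p[:,0])]
        rc=cv2.minAreaRect(p[:,:2].astype(np.float32)); print(c[k].round(),np.round(rc[0],4),np.round(rc[1],3),rc[2],'dist',np.hypot(*rc[0]).round(3),'z',np.median(p[:,2]).round(4))
def circ(p,zl,zh,xy,rad,t):
    q=p.reshape(-1,3); q=q[(q[:,2]>zl)&(q[:,2]<zh)&(np.hypot(q[:,0]-xy[0],q[:,1]-xy[1])<rad)]
    if len(q)<3: print(t,len(q));return
    print(t,len(q),'mean',q.mean(0).round(4),'min',q.min(0).round(4),'max',q.max(0).round(4), 'encl',[np.round(v,4) for v in cv2.minEnclosingCircle(q[:,:2].astype(np.float32))])
x0=P[243,387]; print('grinder px',x0)
for nm,p in(('top',P),('side',Q)):
  for zl,zh in((.002,.03),(.05,.128),(.14,.172),(.185,.2),(.2,.21),(.211,.222),(.223,.25)):
    circ(p,zl,zh,x0[:2],.12 if zl>.18 else .05,(nm,zl,zh))
for t,(u,v) in dict(bowl=(324,175),glass=(165,272),jar=(474,297)).items(): print(t,P[v,u])
a=cv2.resize(i[190:310,200:460],None,fx=3,fy=3,interpolation=2)
bb=cv2.resize(j[165:275,340:440],None,fx=5,fy=5,interpolation=2)
cv2.imwrite('pics/c1.png',a[:, :]);cv2.imwrite('pics/c2.png',bb)
E
```

```text
[233. 171.] [0.7957 0.2435] [0.129 0.199] 78.64867401123047 dist 0.832 z 0.0044
[408. 171.] [ 0.784  -0.2826] [0.132 0.199] 77.92642974853516 dist 0.833 z 0.0037
[249. 257.] [0.5377 0.1993] [0.197 0.128] 2.71443772315979 dist 0.573 z 0.0042
[539. 327.] [ 0.3136 -0.6604] [0.141 0.186] 73.00999450683594 dist 0.731 z 0.0028
[ 93. 376.] [0.2019 0.6613] [0.199 0.135] 29.888504028320312 dist 0.691 z 0.0055
grinder px [ 0.56388014 -0.18979723  0.17350725]
('top', 0.002, 0.03) 346 mean [ 0.559  -0.1861  0.0112] min [ 0.5202 -0.2349  0.002 ] max [ 0.6089 -0.1419  0.0296] encl [array([ 0.5638, -0.19  ]), np.float64(0.0495)]
('top', 0.05, 0.128) 97 mean [ 0.5613 -0.193   0.1004] min [ 0.5434 -0.2258  0.0534] max [ 0.5941 -0.1822  0.1279] encl [array([ 0.568 , -0.2071]), np.float64(0.0262)]
('top', 0.14, 0.172) 105 mean [ 0.5643 -0.203   0.1647] min [ 0.5482 -0.2289  0.1415] max [ 0.5911 -0.1869  0.1719] encl [array([ 0.5691, -0.2085]), np.float64(0.022)]
('top', 0.185, 0.2) 7 mean [ 0.5627 -0.2026  0.1896] min [ 0.5574 -0.2114  0.1852] max [ 0.5707 -0.1974  0.1953] encl [array([ 0.5641, -0.205 
[... 1137 characters left out ...]
.1961  0.1998] encl [array([ 0.5666, -0.2089]), np.float64(0.0135)]
('side', 0.2, 0.21) 47 mean [ 0.5682 -0.2     0.2053] min [ 0.5517 -0.232   0.2   ] max [ 0.6156 -0.1416  0.2098] encl [array([ 0.5799, -0.1868]), np.float64(0.0524)]
('side', 0.211, 0.222) 182 mean [ 0.5797 -0.1887  0.2146] min [ 0.5523 -0.2325  0.211 ] max [ 0.6147 -0.138   0.2209] encl [array([ 0.5805, -0.1847]), np.float64(0.0538)]
('side', 0.223, 0.25) 84 mean [ 0.6044 -0.1449  0.2359] min [ 0.5952 -0.1614  0.2232] max [ 0.6158 -0.1373  0.2463] encl [array([ 0.6053, -0.1494]), np.float64(0.0123)]
bowl [ 0.78135585 -0.0301483   0.00355586]
glass [0.5002432  0.446855   0.00300542]
jar [ 0.41342037 -0.43818459  0.09315278]
```

View pics/c1.png

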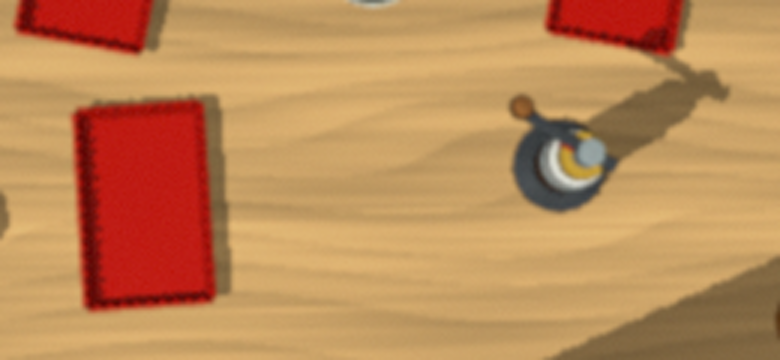

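View pics/c2.png

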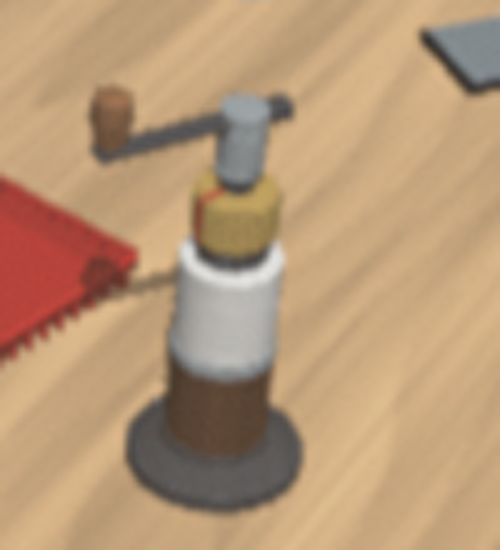

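The tray is at top (248,258), 0.573 m from the base and empty. The crank runs from the hub at (395,241) to the knob at (375,226), yaw about 57°, with the red nut line facing up and left. Next I'll refine the axis with circle fits and get the first move.

```bash
cat >> h.py <<'E'
def yaw(s):
    x=R.from_quat(s['eef_rot']).as_matrix()[:,0]; return np.degrees(np.arctan2(x[1],x[0]))
def go(t,y=None):
    s=read_state(); M=R.from_quat(s['eef_rot']).as_matrix(); d=M.T@(np.array(t)-s['ee_pos'])/.2
    c=yaw(s); w=0 if y is None else -np.radians((y-c+180)%360-180)/.5
    print('tcp',s['ee_pos'].round(4),'yaw',round(c,2),'z',M[:,2].round(4),'| shift',d.round(4),'wz',round(w,3))
E
python3 - <<'E'
from h import *
from scipy.optimize import least_squares as ls
for n in('top','side'):
    p=cloud(n,np.load(f'pics/a_{n}.npy')).reshape(-1,3); o=cal(n)[3]
    for r,zl,zh,t in((.026,.045,.125,'body'),(.021,.147,.165,'nut'),(.012,.186,.203,'hub')):
        q=p[(p[:,2]>zl)&(p[:,2]<zh)&(np.hypot(p[:,0]-.5675,p[:,1]+.2078)<r+.006)]
        f=ls(lambda c:np.hypot(q[:,0]-c[0],q[:,1]-c[1])-r,[.5675,-.2078],loss='soft_l1',f_scale=.001)
        print(n,t,len(q),f.x.round(4),np.abs(f.fun).mean().round(4))
    q=p[(p[:,2]>.2135)&(p[:,2]<.218)&(np.hypot(p[:,0]-.5675,p[:,1]+.2078)<.013)];print('hubtop',q.mean(0).round(4),len(q))
    q=p[(p[:,2]>.24)&(p[:,2]<.25)&(np.hypot(p[:,0]-.606,p[:,1]+.148)<.02)];print('knob',q.mean(0).round(4),len(q))
go([.5675,-.2078,.30],57)
E
```

```text
top body 79 [ 0.5694 -0.2092] 0.0007
top nut 28 [ 0.5694 -0.2095] 0.0019
top hub 8 [ 0.5693 -0.2092] 0.0008
hubtop [ 0.5693 -0.2078  0.2156] 37
knob [ 0.6089 -0.1461  0.2423] 17
side body 538 [ 0.5687 -0.2115] 0.0015
side nut 109 [ 0.5693 -0.2111] 0.0016
side hub 63 [ 0.5687 -0.2117] 0.0014
hubtop [ 0.5676 -0.2082  0.2159] 42
knob [ 0.6059 -0.1476  0.2428] 26
tcp [ 0.1598 -0.5258  0.2179] yaw 16.89 z [-1.0e-04  1.6e-03 -1.0e+00] | shift [ 2.4127 -0.9296 -0.4081] wz -1.4
```

```bash
python3 -m jog '[[[0.2,-0.08,-0.1,0,0,0],[0.4,-0.16,-0.2,0,0,0],[0.6,-0.24,-0.3,0,0,0],[0.8,-0.32,-0.4,0,0,0],[1,-0.39,-0.41,0,0,0]]]' 0.2 && python3 -m jog '[[[0.22,-0.09,0,0,0,0],[0.45,-0.18,0,0,0,0],[0.68,-0.27,0,0,0,0],[0.9,-0.36,0,0,0,0],[1,-0.4,0,0,0,0]]]' && python3 -m jog '[[[0,0,0,0,0,-0.25],[0,0,0,0,0,-0.5],[0,0,0,0,0,-0.75],[0,0,0,0,0,-1],[0,0,0,0,0,-1]]]'; python3 -c "
from h import *
go([.569,-.2095,.30],57.5)"
```

```text
time_s: 0.6
ee_pos: [0.3301, -0.3931, 0.3032]
eef_rot: [0.989, 0.147, 0.001, 0.002]
wrist_force: [1.1, -1.5, -0.1]
gripper_width: 0.0585
grip_force: 0.0
time_s: 1.1
ee_pos: [0.499, -0.2557, 0.3001]
eef_rot: [0.989, 0.148, 0.0, -0.001]
wrist_force: [0.6, 0.8, 0.1]
gripper_width: 0.056
grip_force: 0.0
time_s: 1.6
ee_pos: [0.4965, -0.2587, 0.3001]
eef_rot: [0.922, 0.388, -0.0, -0.0]
wrist_force: [-0.0, 0.3, -0.6]
gripper_width: 0.0557
grip_force: 0.0
tcp [ 0.4965 -0.2587  0.3001] yaw 45.61 z [-9.e-04  7.e-04 -1.e+00] | shift [0.4292 0.0871 0.0006] wz -0.415
```

```bash
python3 -m jog '[[[0.2,0.04,0,0,0,-0.2],[0.4,0.08,0,0,0,-0.41],[0.429,0.087,0,0,0,-0.415],[0.429,0.087,0,0,0,-0.415],[0.429,0.087,0,0,0,-0.415]]]'; python3 - <<'E'
from h import *
go([.569,-.2095,.184],57.5)
snap('b')
a=cv2.imread('pics/b_top.png')[190:300,330:450]; b=cv2.imread('pics/b_side.png')[120:260,320:460]
cv2.imwrite('pics/b.png',np.hstack([cv2.resize(a,(400,400)),cv2.resize(b,(400,400))]))
E
```

```text
time_s: 2.1
ee_pos: [0.5685, -0.2102, 0.3003]
eef_rot: [0.878, 0.479, -0.001, -0.0]
wrist_force: [-0.0, -0.3, 0.5]
gripper_width: 0.0559
grip_force: 0.0
tcp [ 0.5685 -0.2102  0.3003] yaw 57.28 z [-1.2e-03 -1.0e-04 -1.0e+00] | shift [0.005  0.0008 0.5816] wz -0.008
```

View pics/b.png

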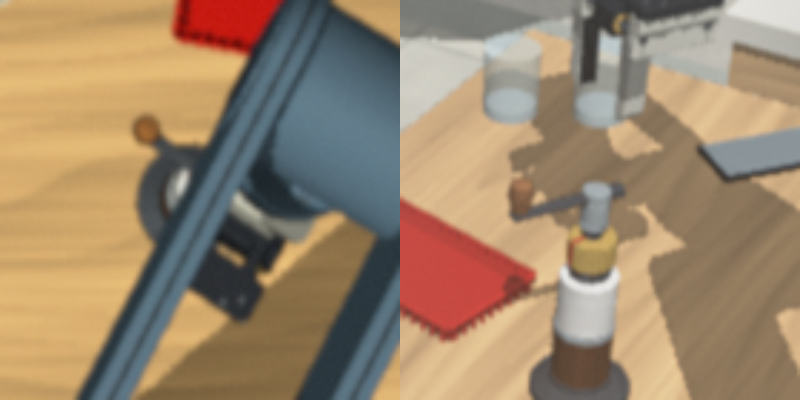

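The left half shows the hand over the hub with its fingers across the arm. The right half shows both fingers, at about (590,60) and (635,90), above the hub at (597,205). I'll descend in two stages and then close.

```bash
python3 -m jog '[[[0.005,0,0.12,0,0,0],[0.005,0,0.24,0,0,0],[0.005,0,0.36,0,0,0],[0.005,0,0.47,0,0,0],[0.005,0,0.58,0,0,0]]]' && python3 -m jog '[[[0,0,0,0,0,0],[0,0,0,0,0,0],[0,0,0,0,0,0],[0,0,0,0,0,0],[0,0,0,0,0,0]]]' -0.6 8 && python3 -m jog '[[[0,0,0,0,0,0],[0,0,0,0,0,0],[0,0,0,0,0,0],[0,0,0,0,0,0],[0,0,0,0,0,0]]]' -1 25; python3 -c "
from h import *
go([.569,-.2095,.184],57.5)"
```

```text
time_s: 2.7
ee_pos: [0.5688, -0.21, 0.1842]
eef_rot: [0.878, 0.479, -0.0, 0.0]
wrist_force: [0.8, 0.6, 0.3]
gripper_width: 0.0558
grip_force: 0.0
time_s: 3.2
ee_pos: [0.5702, -0.2094, 0.186]
eef_rot: [0.877, 0.48, 0.001, 0.001]
wrist_force: [0.2, 0.1, 3.5]
gripper_width: 0.0235
grip_force: 8.0
time_s: 3.7
ee_pos: [0.5702, -0.2093, 0.1859]
eef_rot: [0.877, 0.48, 0.0, 0.001]
wrist_force: [-1.8, 0.5, 5.0]
gripper_width: 0.0235
grip_force: 25.0
tcp [ 0.5702 -0.2093  0.1859] yaw 57.44 z [ 0.0016 -0.0013 -1.    ] | shift [-0.0039 -0.0045  0.0096] wz -0.002
```

```bash
python3 -m jog '[[[0,0,-0.03,0,0,0],[0,0,-0.06,0,0,0],[0,0,-0.1,0,0,0],[0,0,-0.14,0,0,0],[0,0,-0.18,0,0,0]]]' && python3 -m jog '[[[0,0,-0.05,0,0,0],[0,0,-0.12,0,0,0],[0,0,-0.2,0,0,0],[0,0,-0.27,0,0,0],[0,0,-0.27,0,0,0]]]'; python3 - <<'E'
from h import *
go([.512,.198,.274],2.7)
i,d=camera('side'); p=cloud('side',d); cv2.imwrite('pics/d.png',cv2.resize(i[90:270,300:480],(540,540)))
s=read_state(); t=s['ee_pos']; x=R.from_quat(s['eef_rot']).as_matrix()[:,0]
k=t+.072*x; q=p.reshape(-1,3); q=q[(np.hypot(q[:,0]-k[0],q[:,1]-k[1])<.02)&(q[:,2]>.2)];print('knob expected',k,'pts',len(q),q.mean(0),q[:,2].max())
E
```

```text
time_s: 4.2
ee_pos: [0.5698, -0.209, 0.2214]
eef_rot: [0.877, 0.48, 0.0, 0.0]
wrist_force: [0.2, 0.4, -0.7]
gripper_width: 0.0231
grip_force: 25.0
time_s: 4.7
ee_pos: [0.5708, -0.2095, 0.2776]
eef_rot: [0.877, 0.48, 0.001, 0.002]
wrist_force: [-0.4, 0.3, -0.7]
gripper_width: 0.0233
grip_force: 25.0
tcp [ 0.5708 -0.2095  0.2776] yaw 57.43 z [ 0.0042 -0.0024 -1.    ] | shift [ 1.5591 -1.3447  0.0117] wz 1.91
knob expected [ 0.60899727 -0.14858081  0.276001  ] pts 351 [ 0.60343127 -0.15266406  0.49589257] 0.6456214098620838
```

View pics/d.png

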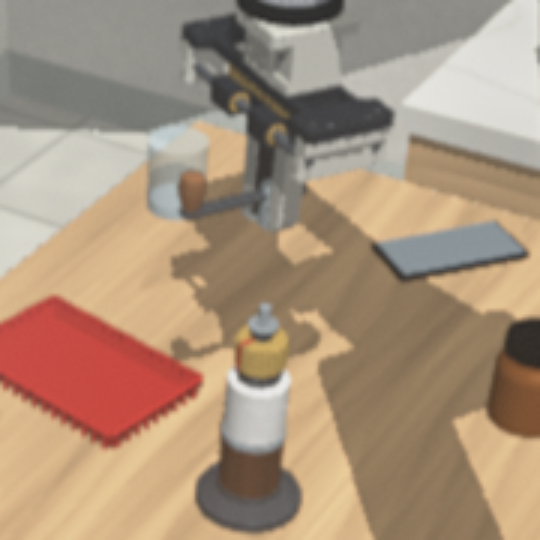

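The crank is in the hand at (245,205) and clear of the pin at (265,315). Carrying it to the tray.

```bash
python3 -m jog '[[[0.1,-0.09,0,0,0,0],[0.26,-0.22,0,0,0,0],[0.43,-0.37,0,0,0,0],[0.61,-0.52,0,0,0,0],[0.78,-0.67,0,0,0,0]]]' && python3 -m jog '[[[0.18,-0.15,0,0,0,0],[0.36,-0.3,0,0,0,0],[0.54,-0.46,0,0,0,0],[0.68,-0.6,0,0,0,0],[0.78,-0.67,0,0,0,0]]]' && python3 -m jog '[[[0,0,0,0,0,0.2],[0,0,0,0,0,0.45],[0,0,0,0,0,0.7],[0,0,0,0,0,0.95],[0,0,0,0,0,0.95]]]' && python3 -m jog '[[[0,0,0,0,0,0.25],[0,0,0,0,0,0.5],[0,0,0,0,0,0.75],[0,0,0,0,0,0.95],[0,0,0,0,0,0.95]]]'; python3 -c "
from h import *
go([.512,.198,.005],2.7)"
```

```text
time_s: 5.25
ee_pos: [0.5398, -0.0036, 0.2737]
eef_rot: [0.877, 0.48, -0.0, -0.001]
wrist_force: [0.9, 0.3, -1.0]
gripper_width: 0.0228
grip_force: 25.0
time_s: 5.75
ee_pos: [0.51, 0.2011, 0.2739]
eef_rot: [0.876, 0.482, -0.001, -0.001]
wrist_force: [0.1, -0.9, -1.5]
gripper_width: 0.0236
grip_force: 25.0
time_s: 6.25
ee_pos: [0.5113, 0.1982, 0.2737]
eef_rot: [0.966, 0.26, -0.001, -0.0]
wrist_force: [1.0, 0.9, -0.8]
gripper_width: 0.023
grip_force: 25.0
time_s: 6.75
ee_pos: [0.5116, 0.1981, 0.2741]
eef_rot: [1.0, 0.027, -0.001, 0.0]
wrist_force: [-0.1, -0.0, -0.9]
gripper_width: 0.0234
grip_force: 25.0
tcp [0.5116 0.1981 0.2741] yaw 3.12 z [-1.e-03 -1.e-04 -1.e+00] | shift [3.5000e-03 5.0000e-04 1.3454e+00] wz 0.015
```

```bash
python3 -m jog '[[[0,0,0.2,0,0,0],[0,0,0.4,0,0,0],[0,0,0.6,0,0,0],[0,0,0.8,0,0,0],[0,0,1,0,0,0]]]' && python3 -m jog '[[[0,0,0.08,0,0,0],[0,0,0.15,0,0,0],[0,0,0.22,0,0,0],[0,0,0.27,0,0,0],[0,0,0.27,0,0,0]]]' && python3 -m jog '[[[0,0,0.01,0,0,0],[0,0,0.02,0,0,0],[0,0,0.03,0,0,0],[0,0,0.03,0,0,0],[0,0,0.03,0,0,0]]]'; python3 -c "
from h import *
go([.512,.198,.005],2.7);print(read_state()['wrist_force'])"
```

```text
time_s: 7.25
ee_pos: [0.5116, 0.1982, 0.0731]
eef_rot: [1.0, 0.029, 0.0, -0.0]
wrist_force: [-0.1, -0.1, -1.2]
gripper_width: 0.0236
grip_force: 25.0
time_s: 7.75
ee_pos: [0.5106, 0.198, 0.0192]
eef_rot: [1.0, 0.027, -0.002, 0.0]
wrist_force: [-1.3, 0.6, -0.4]
gripper_width: 0.0227
grip_force: 25.0
time_s: 8.25
ee_pos: [0.512, 0.1982, 0.0149]
eef_rot: [1.0, 0.026, 0.0, -0.0]
wrist_force: [-0.5, 0.1, -2.3]
gripper_width: 0.0231
grip_force: 25.0
tcp [0.512  0.1982 0.0149] yaw 3.0 z [ 4.e-04  1.e-04 -1.e+00] | shift [0.     0.0012 0.0495] wz 0.011
[-0.52614873  0.14749457 -2.25566153]
```

```bash
for k in 1; do python3 -m jog '[[[0,0,0.01,0,0,0],[0,0,0.02,0,0,0],[0,0,0.025,0,0,0],[0,0,0.025,0,0,0]]]'; python3 -m jog '[[[0,0,0.005,0,0,0],[0,0,0.01,0,0,0],[0,0,0.01,0,0,0]]]'; python3 -m jog '[[[0,0,0.005,0,0,0],[0,0,0.01,0,0,0],[0,0,0.01,0,0,0]]]';done; python3 -c "
from h import *
go([.512,.198,.005],2.7);print(read_state()['wrist_force'])"
```

```text
time_s: 8.65
ee_pos: [0.5117, 0.1982, 0.0094]
eef_rot: [1.0, 0.026, -0.0, 0.0]
wrist_force: [-0.1, 0.2, -1.8]
gripper_width: 0.0231
grip_force: 25.0
time_s: 8.95
ee_pos: [0.5117, 0.1982, 0.0075]
eef_rot: [1.0, 0.026, -0.0, 0.0]
wrist_force: [-0.0, -0.0, -0.7]
gripper_width: 0.0234
grip_force: 25.0
time_s: 9.25
ee_pos: [0.5121, 0.1983, 0.0069]
eef_rot: [1.0, 0.026, 0.0, -0.0]
wrist_force: [-2.7, -1.2, 9.4]
gripper_width: 0.023
grip_force: 25.0
tcp [0.5121 0.1983 0.0069] yaw 3.0 z [ 8.e-04  1.e-04 -1.e+00] | shift [-0.0006  0.0016  0.0095] wz 0.011
[-2.65974025 -1.20912821  9.37114121]
```

Contact at 9 N. Releasing and rising.

```bash
python3 -m jog '[[[0,0,-0.003,0,0,0],[0,0,-0.003,0,0,0],[0,0,-0.003,0,0,0]]]' - 6; python3 -m jog '[[[0,0,0,0,0,0],[0,0,0,0,0,0],[0,0,0,0,0,0],[0,0,0,0,0,0],[0,0,0,0,0,0]]]' -0.1; python3 -m jog '[[[0,0,-0.04,0,0,0],[0,0,-0.12,0,0,0],[0,0,-0.25,0,0,0],[0,0,-0.45,0,0,0],[0,0,-0.65,0,0,0]]]';python3 -m jog '[[[0,0,-0.2,0,0,0],[0,0,-0.4,0,0,0],[0,0,-0.6,0,0,0],[0,0,-0.7,0,0,0],[0,0,-0.7,0,0,0]]]' 0.7; python3 - <<'E'
from h import *
go([.569,-.2095,.275],2.7)
i,d=camera('side'); p=cloud('side',d); cv2.imwrite('pics/e.png',cv2.resize(i[270:430,220:400],(720,600)))
q=p[270:430,220:400].reshape(-1,3)
q=q[np.hypot(q[:,0]-.535,q[:,1]-.198)<.06]; 
h=q[np.hypot(q[:,0]-.512,q[:,1]-.198)<.02]; k=q[np.hypot(q[:,0]-.584,q[:,1]-.201)<.02]
for a in(h,k): print(len(a),a[a[:,2]>.02].mean(0),np.nanmax(a[:,2]))
E
```

```text
time_s: 9.55
ee_pos: [0.512, 0.1982, 0.0065]
eef_rot: [1.0, 0.026, 0.0, -0.0]
wrist_force: [-2.0, 0.6, 3.6]
gripper_width: 0.0236
grip_force: 6.0
time_s: 10.05
ee_pos: [0.5118, 0.1982, 0.0062]
eef_rot: [1.0, 0.026, -0.0, 0.0]
wrist_force: [-0.1, -0.0, 0.3]
gripper_width: 0.0417
grip_force: 0.0
time_s: 10.55
ee_pos: [0.5113, 0.1981, 0.1377]
eef_rot: [1.0, 0.026, -0.001, 0.0]
wrist_force: [0.8, -0.4, 0.0]
gripper_width: 0.042
grip_force: 0.0
time_s: 11.05
ee_pos: [0.5134, 0.1985, 0.2806]
eef_rot: [1.0, 0.026, 0.004, -0.001]
wrist_force: [0.4, 0.3, 0.8]
gripper_width: 0.0763
grip_force: 0.0
tcp [0.5134 0.1985 0.2806] yaw 3.0 z [ 0.0078  0.0013 -1.    ] | shift [0.1704 2.052  0.0276] wz 0.011
326 [0.50944064 0.20134221 0.03431855] 0.0415160162561905
286 [0.57659341 0.20553499 0.05149217] 0.06832151962326627
```

View pics/e.png

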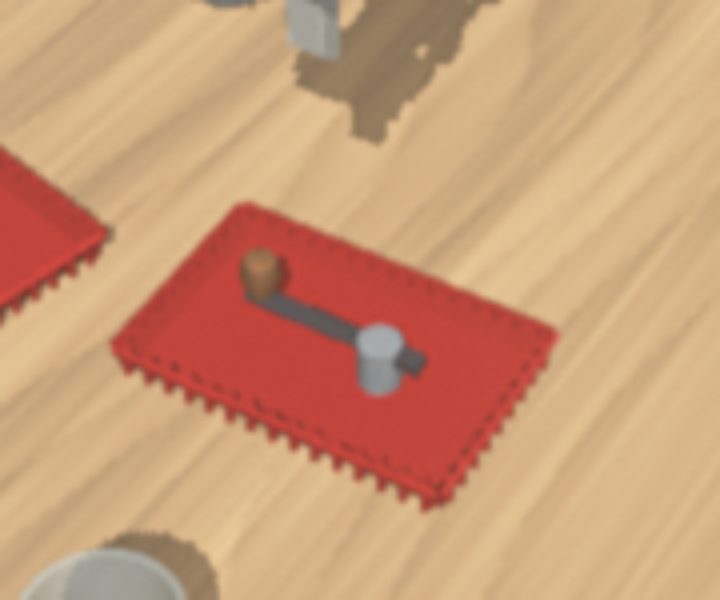

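The crank stands upright in the tray: hub (380,360), knob (262,272). Before turning the nut I'll measure its red line and the tick.

```bash
python3 - <<'E'
from h import *
snap('f'); A=np.array([.569,-.2095])
for n in('top','side'):
    i=cv2.imread(f'pics/f_{n}.png'); p=cloud(n,np.load(f'pics/f_{n}.npy'))
    r=np.hypot(p[...,0]-A[0],p[...,1]-A[1]); b,g,rr=[i[...,k].astype(int) for k in range(3)]
    an=np.degrees(np.arctan2(p[...,1]-A[1],p[...,0]-A[0]))
    m=(r<.026)&(p[...,2]>.14)&(p[...,2]<.18)&(rr>g*1.7)&(rr>80)
    print(n,'red');[print(' ',u,v,i[v,u],p[v,u].round(3),r[v,u].round(3),an[v,u].round()) for v,u in np.argwhere(m)[:25]]
    m=(r<.028)&(r>.017)&(p[...,2]>.126)&(p[...,2]<.136)
    print(n,'shoulder');[print(' ',u,v,i[v,u].sum(),r[v,u].round(3),an[v,u].round()) for v,u in np.argwhere(m)[:60] if i[v,u].sum()<330]
a=cv2.imread('pics/f_top.png')[228:260,370:406]; b=cv2.imread('pics/f_side.png')[188:228,368:404]
cv2.imwrite('pics/f.png',np.hstack([cv2.resize(a,(400,400),interpolation=2),cv2.resize(b,(400,400),interpolation=2)]))
E
```

```text
top red
  389 239 [ 25  66 128] [ 0.575 -0.197  0.164] 0.014 65.0
top shoulder
  390 233 310 0.025 11.0
  391 233 277 0.025 4.0
  392 233 286 0.025 -3.0
  394 233 211 0.025 -15.0
  383 245 324 0.026 108.0
  398 248 306 0.023 -137.0
  396 249 326 0.022 -151.0
side red
side shoulder
  393 215 308 0.018 -162.0
  392 216 235 0.017 -178.0
  392 217 317 0.018 175.0
  389 218 258 0.018 144.0
  390 218 280 0.017 156.0
  391 218 326 0.018 163.0
```

View pics/f.png

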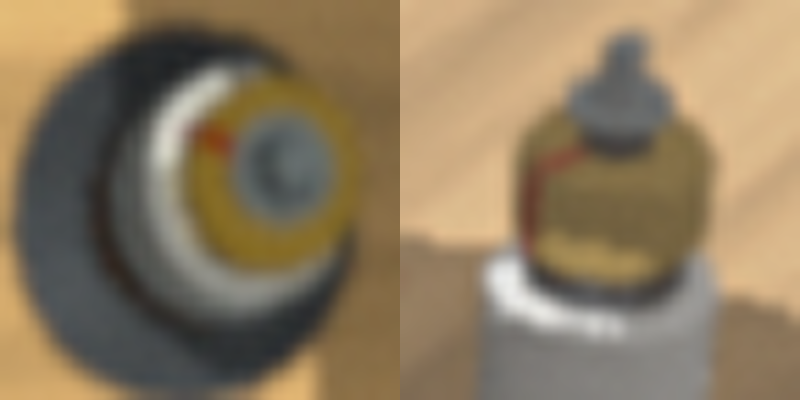

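The red line is at about 60° world, and the tick is hidden on the far side, so I'll find the stop by torque. Moving back above the grinder, then winding the wrist to yaw of about 180°.

```bash
python3 -m jog '[[[0.04,0.2,0,0,0,0],[0.08,0.42,0,0,0,0],[0.12,0.65,0,0,0,0],[0.16,0.88,0,0,0,0],[0.17,1,0,0,0,0]]]' 1 >/dev/null; python3 -m jog '[[[0,0.2,0,0,0,0],[0,0.42,0,0,0,0],[0,0.65,0,0,0,0],[0.05,0.88,0,0,0,0],[0.1,1,0,0,0,0]]]' >/dev/null;  python3 -m jog '[[[0,0,0,0,0,-0.25],[0,0,0,0,0,-0.5],[0,0,0,0,0,-0.75],[0,0,0,0,0,-1]]]' >/dev/null; python3 -m jog '[[[0,0,0,0,0,-0.25],[0,0,0,0,0,-0.5],[0,0,0,0,0,-0.75],[0,0,0,0,0,-1]]]' >/dev/null; python3 -m jog '[[[0,0,0,0,0,-0.25],[0,0,0,0,0,-0.5],[0,0,0,0,0,-0.75],[0,0,0,0,0,-1]]]' >/dev/null; python3 -m jog '[[[0,0,0,0,0,-0.25],[0,0,0,0,0,-0.5],[0,0,0,0,0,-0.75],[0,0,0,0,0,-1]]]' >/dev/null; python3 -m jog '[[[0,0,0,0,0,-0.25],[0,0,0,0,0,-0.5],[0,0,0,0,0,-0.75],[0,0,0,0,0,-1]]]' >/dev/null; python3 -m jog '[[[0,0,0,0,0,-0.25],[0,0,0,0,0,-0.5],[0,0,0,0,0,-0.75],[0,0,0,0,0,-1],[0,0,0,0,0,-1]]]'; python3 -c "
from h import *
go([.569,-.2095,.275],180);print(read_state()['joint_positions'])"
```

```text
time_s: 14.7
ee_pos: [0.5859, -0.198, 0.2739]
eef_rot: [0.044, 0.999, 0.001, -0.002]
wrist_force: [0.9, 0.9, 0.1]
gripper_width: 0.0933
grip_force: 0.0
tcp [ 0.5859 -0.198   0.2739] yaw 174.94 z [-0.0036  0.002  -1.    ] | shift [ 0.079  -0.0647 -0.0052] wz -0.177
[-5.06050788e-01  3.58582820e-01  1.26204479e+00  3.84698743e-06
  1.52502927e+00 -1.98853139e+00]
```

```bash
python3 -m jog '[[[0.04,-0.03,0,0,0,0],[0.077,-0.065,0,0,0,0],[0.077,-0.065,0,0,0,0],[0.077,-0.065,0,0,0,0]]]'; python3 -m jog '[[[0,0,0.15,0,0,0],[0,0,0.3,0,0,0],[0,0,0.45,0,0,0],[0,0,0.58,0,0,0],[0,0,0.65,0,0,0]]]';  python3 -c "
from h import *
go([.5695,-.2095,.138],175)"
```

```text
time_s: 15.1
ee_pos: [0.5698, -0.2104, 0.2764]
eef_rot: [0.046, 0.999, 0.0, 0.0]
wrist_force: [0.0, -0.7, 0.1]
gripper_width: 0.0931
grip_force: 0.0
time_s: 15.6
ee_pos: [0.5692, -0.2093, 0.1439]
eef_rot: [0.045, 0.999, 0.001, -0.001]
wrist_force: [-0.2, 0.6, 0.1]
gripper_width: 0.093
grip_force: 0.0
tcp [ 0.5692 -0.2093  0.1439] yaw 174.85 z [-0.0027  0.0018 -1.    ] | shift [-0.0017 -0.0011  0.0294] wz -0.005
```

```bash
python3 -m jog '[[[0,0,0.015,0,0,0],[0,0,0.025,0,0,0],[0,0,0.025,0,0,0]]]'; python3 -m jog '[[[0,0,0,0,0,0],[0,0,0,0,0,0],[0,0,0,0,0,0],[0,0,0,0,0,0],[0,0,0,0,0,0]]]' -0.2 6; python3 -m jog '[[[0,0,0,0,0,0],[0,0,0,0,0,0],[0,0,0,0,0,0],[0,0,0,0,0,0],[0,0,0,0,0,0]]]' -0.6 25;  python3 -c "
from h import *
go([.5695,-.2095,.138],175);print(read_state()['ft_torque'],read_state()['wrist_force'])"
```

```text
time_s: 15.9
ee_pos: [0.571, -0.2104, 0.1425]
eef_rot: [0.045, 0.999, -0.0, 0.001]
wrist_force: [-0.2, 0.6, -0.5]
gripper_width: 0.0931
grip_force: 0.0
time_s: 16.4
ee_pos: [0.5702, -0.21, 0.1414]
eef_rot: [0.045, 0.999, -0.0, 0.0]
wrist_force: [0.2, -0.1, -0.2]
gripper_width: 0.0578
grip_force: 0.0
time_s: 16.9
ee_pos: [0.5701, -0.2115, 0.1413]
eef_rot: [0.045, 0.999, -0.001, 0.0]
wrist_force: [-0.8, -5.4, -0.5]
gripper_width: 0.0417
grip_force: 25.0
tcp [ 0.5701 -0.2115  0.1413] yaw 174.86 z [-1.0e-04 -2.1e-03 -1.0e+00] | shift [0.0037 0.0095 0.0163] wz -0.005
[-0.72403603 -0.00210897 -0.03429848] [-0.75846741 -5.41504434 -0.48627535]
```

```bash
cat > st.py <<'E'
from h import *
s=read_state(); print('   yaw',round(yaw(s),2),'F',np.round(s['wrist_force'],1),'Tz',s['ft_torque'].round(3),'q6eff',round(float(s['effort'][5]),3),'pos',s['ee_pos'].round(4))
E
python3 -m jog '[[[0,-0.007,0,0,0,0],[0,-0.007,0,0,0,0]]]' >/dev/null; python3 st.py
python3 -m jog '[[[0,0,0,0,0,0.15],[0,0,0,0,0,0.3],[0,0,0.001,0,0,0.45],[0,0,0.001,0,0,0.6]]]' >/dev/null; python3 st.py
python3 -m jog '[[[0,0,0,0,0,0.15],[0,0,0,0,0,0.3],[0,0,0.001,0,0,0.45],[0,0,0.001,0,0,0.6]]]' >/dev/null; python3 st.py
```

```text
yaw 174.87 F [-1.3 -2.  -0.1] Tz [-0.229 -0.111  0.022] q6eff -0.041 pos [ 0.57   -0.2115  0.1412]
   yaw 157.53 F [-0.7 -3.  -0.4] Tz [-0.553 -0.072  0.093] q6eff -0.895 pos [ 0.5699 -0.2119  0.1411]
   yaw 140.34 F [-2.5 -4.9 -0.4] Tz [-0.791  0.099  0.105] q6eff -0.893 pos [ 0.5697 -0.2123  0.1409]
```

The nut is turning, with Tz of about 0.09 N·m as expected. Continuing.

```bash

python3 -m jog '[[[0,0,0,0,0,0.15],[0,0,0,0,0,0.3],[0,0,0.001,0,0,0.45],[0,0,0.001,0,0,0.6]]]' >/dev/null; python3 st.py
python3 -m jog '[[[0,0,0,0,0,0.15],[0,0,0,0,0,0.3],[0,0,0.001,0,0,0.45]]]' >/dev/null; python3 st.py
python3 -m jog '[[[0,0,0,0,0,0.15],[0,0,0,0,0,0.3],[0,0,0.001,0,0,0.4]]]' >/dev/null; python3 st.py
```

```text
yaw 123.15 F [-3.1 -6.2  0.1] Tz [-0.855  0.34   0.097] q6eff -0.892 pos [ 0.5694 -0.2126  0.1407]
   yaw 110.25 F [-4.1 -4.8  1.3] Tz [-0.967  0.52   0.055] q6eff -0.892 pos [ 0.5691 -0.2128  0.1405]
   yaw 98.81 F [-5.6 -6.4  1.1] Tz [-1.031  0.676  0.108] q6eff -0.34 pos [ 0.5688 -0.2128  0.1403]
```

```bash

python3 -m jog '[[[-0.006,-0.007,0,0,0,0],[-0.006,-0.007,0,0,0,0]]]' >/dev/null; python3 st.py
python3 -m jog '[[[0,0,0,0,0,0.1],[0,0,0,0,0,0.2],[0,0,0.001,0,0,0.3]]]' >/dev/null; python3 st.py
python3 -m jog '[[[0,0,0,0,0,0.1],[0,0,0,0,0,0.2],[0,0,0.001,0,0,0.3]]]' >/dev/null; python3 st.py
```

```text
yaw 98.99 F [-1.8 -1.9  0.3] Tz [-0.354  0.093 -0.125] q6eff -0.05 pos [ 0.5688 -0.2129  0.1404]
   yaw 90.32 F [-3.3 -2.3  2.6] Tz [-0.384  0.332  0.108] q6eff -0.573 pos [ 0.5686 -0.2129  0.1402]
   yaw 81.73 F [-3.4 -1.9  3.9] Tz [-0.426  0.526  0.125] q6eff -0.571 pos [ 0.5683 -0.2129  0.1401]
```

```bash

for k in 1; do python3 -m jog '[[[0,0,0,0,0,0.1],[0,0,0,0,0,0.2],[-0.002,-0.002,0,0,0,0.3]]]' >/dev/null; python3 st.py
python3 -m jog '[[[0,0,0,0,0,0.1],[0,0,0,0,0,0.2],[0,0,0.001,0,0,0.3]]]' >/dev/null; python3 st.py
python3 -m jog '[[[0,0,0,0,0,0.1],[0,0,0,0,0,0.2],[0,0,0,0,0,0.3]]]' >/dev/null; python3 st.py; done
```

```text
yaw 73.13 F [-1.3  0.   1.3] Tz [-0.163  0.124  0.09 ] q6eff -0.554 pos [ 0.5681 -0.2129  0.1401]
   yaw 64.55 F [-4.2 -1.1  4.6] Tz [-0.233  0.473  0.157] q6eff -0.563 pos [ 0.5679 -0.2128  0.1399]
   yaw 56.03 F [-1.8 -0.   3.7] Tz [-0.015  0.433  0.746] q6eff 0.023 pos [ 0.5677 -0.2126  0.1399]
```

Tz jumped to 0.75, so the nut is at the stop. I'll push slightly further to confirm, then reverse in small steps to find where the nut starts to come back.

```bash

python3 -m jog '[[[0,0,0,0,0,0.05],[0,0,0,0,0,0.05]]]' >/dev/null; python3 st.py
for k in 1; do python3 -m jog '[[[0,0,0,0,0,-0.02],[0,0,0,0,0,-0.02]]]' >/dev/null; python3 st.py;python3 -m jog '[[[0,0,0,0,0,-0.02],[0,0,0,0,0,-0.02]]]' >/dev/null; python3 st.py;python3 -m jog '[[[0,0,0,0,0,-0.02],[0,0,0,0,0,-0.02]]]' >/dev/null; python3 st.py;python3 -m jog '[[[0,0,0,0,0,-0.02],[0,0,0,0,0,-0.02]]]' >/dev/null; python3 st.py; done
```

```text
yaw 54.65 F [-4.8 -0.6  4.3] Tz [-0.101  0.865  0.579] q6eff 0.808 pos [ 0.5676 -0.2127  0.1398]
   yaw 55.24 F [-5.4 -0.6  4.1] Tz [-0.038  0.857  0.244] q6eff 0.199 pos [ 0.5677 -0.2127  0.1399]
   yaw 55.78 F [-4.9  0.8  5.3] Tz [-0.036  0.829  0.01 ] q6eff -0.056 pos [ 0.5676 -0.2127  0.1398]
   yaw 56.34 F [-5.6  0.2  5.9] Tz [-0.005  0.854 -0.037] q6eff -0.125 pos [ 0.5677 -0.2127  0.1398]
   yaw 56.91 F [-5.3  0.8  4.5] Tz [-0.031  0.835 -0.015] q6eff -0.126 pos [ 0.5677 -0.2127  0.1399]
```

```bash

python3 -m jog '[[[-0.004,-0.006,-0.003,0,0,0],[-0.004,-0.006,-0.003,0,0,0]]]' >/dev/null; python3 st.py
python3 -m jog '[[[0,0,0,0,0,-0.13],[0,0,0,0,0,-0.26],[0,0,0,0,0,-0.39],[0,0,-0.001,0,0,-0.52]]]' >/dev/null; python3 st.py
python3 -m jog '[[[0,0,0,0,0,-0.13],[0,0,0,0,0,-0.26],[0,0,0,0,0,-0.39],[0,0,-0.001,0,0,-0.52]]]' >/dev/null; python3 st.py
python3 -m jog '[[[0,0,0,0,0,-0.13],[0,0,0,0,0,-0.26],[0,0,0,0,0,-0.39],[0,0,-0.001,0,0,-0.52]]]' >/dev/null; python3 st.py
```

```text
yaw 56.88 F [ 1.1  0.3 -0.3] Tz [ 0.046 -0.182 -0.037] q6eff -0.051 pos [ 0.5676 -0.2127  0.1401]
   yaw 71.92 F [ 2.9  0.  -1.7] Tz [ 0.014 -0.529 -0.09 ] q6eff 0.766 pos [ 0.568  -0.2129  0.1403]
   yaw 86.82 F [ 3.5 -0.2 -2.5] Tz [-0.094 -0.687 -0.057] q6eff 0.764 pos [ 0.5684 -0.213   0.1405]
   yaw 101.71 F [ 5.1 -0.5 -4. ] Tz [-0.06  -0.926 -0.067] q6eff 0.763 pos [ 0.5688 -0.213   0.1407]
```

```bash

python3 -m jog '[[[0,0.006,-0.003,0,0,0],[0,0.006,-0.003,0,0,0]]]' >/dev/null; python3 st.py
python3 -m jog '[[[0,0,0,0,0,-0.13],[0,0,0,0,0,-0.26],[0,0,0,0,0,-0.39],[0,0,-0.001,0,0,-0.52]]]' >/dev/null; python3 st.py
python3 -m jog '[[[0,0,0,0,0,-0.13],[0,0,0,0,0,-0.26],[0,0,0,0,0,-0.39],[0,0,-0.001,0,0,-0.52]]]' >/dev/null; python3 st.py
python3 -m jog '[[[0,0,0,0,0,-0.13],[0,0,0,0,0,-0.26],[0,0,0,0,0,-0.39],[0,0,-0.001,0,0,-0.5],[0,0,-0.001,0,0,-0.5]]]' ; python3 st.py
```

```text
yaw 101.48 F [ 4.7 -0.8 -5.9] Tz [-0.344 -0.795  0.145] q6eff 0.009 pos [ 0.5688 -0.2129  0.1408]
   yaw 116.5 F [ 6.4 -1.1 -7.6] Tz [-0.239 -1.151 -0.117] q6eff 0.765 pos [ 0.5691 -0.2128  0.141 ]
   yaw 131.4 F [ 6.7 -0.4 -8.8] Tz [-0.118 -1.362 -0.079] q6eff 0.765 pos [ 0.5695 -0.2126  0.1412]
time_s: 24.5
ee_pos: [0.5697, -0.2123, 0.1414]
eef_rot: [0.295, 0.955, 0.001, 0.001]
wrist_force: [8.1, 1.5, -7.2]
gripper_width: 0.0414
grip_force: 25.0
   yaw 145.67 F [ 8.1  1.5 -7.2] Tz [ 0.031 -1.52   0.024] q6eff -0.427 pos [ 0.5697 -0.2123  0.1414]
```

```bash

python3 -m jog '[[[-0.004,0.004,0.003,0,0,-0.01],[-0.008,0.008,0.006,0,0,-0.01],[-0.008,0.008,0.006,0,0,-0.01],[-0.008,0.008,0.006,0,0,-0.01]]]' >/dev/null; python3 st.py
python3 - <<'E'
from h import *
snap('g')
b=cv2.imread('pics/g_side.png'); a=cv2.imread('pics/g_top.png')[215:275,355:435]
cv2.imwrite('pics/g.png',np.hstack([cv2.resize(b[160:250,345:435],(400,400),interpolation=2),cv2.resize(b[300:420,240:370],(400,400),interpolation=2)]))
E
```

```text
yaw 145.92 F [-1.7  0.8  1.4] Tz [ 0.047  0.151 -0.08 ] q6eff -0.044 pos [ 0.5698 -0.2123  0.141 ]
```

View pics/g.png

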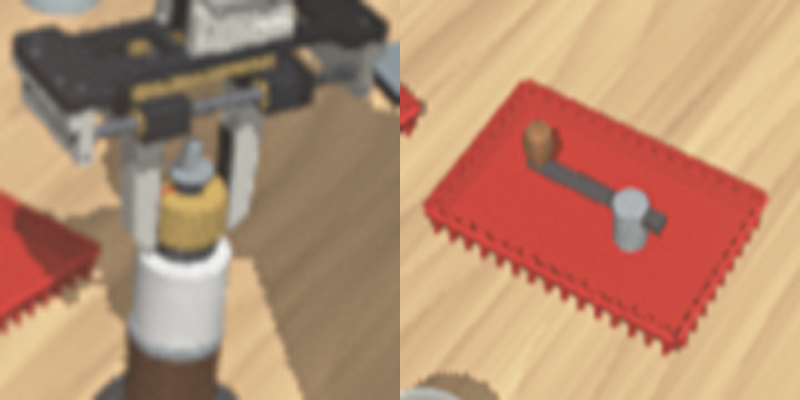

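The nut is gripped at (190,215) with its red line just behind the left finger, about 30° clockwise of where it started, as expected. The crank stands in the tray at (630,220). Handing in.

```bash
python3 -c "
from workcell import *
print(job_done())"
```

```text
the job is handed in; nothing more can be done
None
```

I handed the job in: the crank stands released in the tray nearest the base, and the nut was bottomed out, backed off about 90° (measured from where it began to move) and is still gripped at 25 N.

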